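# Shut the fuel tap and take off the strainer cap of unknown hand

## Robot

A 7-joint arm with a two-finger parallel gripper is mounted at the origin on the work surface. World frame = base frame: x ahead of the robot, y to its left, z up, the work surface at z = 0. Lengths are in m, angles in rad, forces in N, time in s.
With the tool pointing down it reaches from about 0.4 to 0.85 m from the base axis. Payload 10.4 kg.
Tool frame: the origin (TCP) lies midway between the tips of the shut fingers; the grasp point (between the pads) lies 19 mm behind it; z points along the fingers, x is the direction in which the jaws open and shut, and the axes are right-handed (so a half turn about z gives the same grasp; the last joint's range is limited). The gripper opens to 85 mm and grips with 20 to 120 N. Pads are 22 mm wide; open, the fingers measure 114 mm over their backs; the gripper's body (76 mm by 85 mm) begins 54 mm behind the grasp point. The pads swing forward as they close: fully open they stand 13 mm farther back than shut.
Start: joints at [-1.199, 0.332, -0.065, 1.46, 0.022, 1.35, -0.088], TCP at [0.24, 0.577, 0.231] pointing down, gripper open.
Joint ranges: [-2.6, 2.6], [-0.5, 2.12], [-1.47, 1.34], [0.16, 2.42], [-1.27, 4.41], [0.06, 2.06], [-2.6, 2.6]. Speed limits (rad/s): [2.22, 2.22, 2.79, 2.79, 3.14, 3.14, 3.14].

## Interface

Orientations are given as a rotation vector (axis times angle).
In Python, from cell import r gives the robot as it stands. The module is installed in compiled form; this text tells all that it offers. Calls block until the motion is done:
- r.move_ptp(position, orientation): joint-space move of the TCP to a pose.
- r.line_to(position, speed=0.15, ori=None, guard=None): straight line of the TCP; ori=None keeps the orientation; speed is the mean speed in m/s. With guard (N) it stops when the force on the tool has changed by that much, and returns True; else False.
- r.goto_joints(angles): joint-space move.
- r.grip(opening, squeeze=None): opening from 0.0 (shut) to 1.0 (fully open); squeeze is the grip in N (None keeps the last); returns when the fingers have stopped.
- r.pause(seconds).
- r.ik(position, orientation): joint angles nearest the present ones, or None.
- r.get_image(name): name is "side" or "top"; returns a dict with "img" (384x512x3 uint8, blue, green, red), "fov_y" (degrees; the focal length in pixels is half the picture's height over the tangent of half this angle, whatever the lens; pixels are square), "cx", "cy" (the principal point, pixels), "k1" (the pictures are not rectified: a ray, as slopes to the right and down, at radius r is drawn at 1 + k1 r^2 times it, then the intrinsics apply), "pose" (4x4, takes a point from camera to world coordinates). Camera axes: x right, y down, z forward; pixel columns grow to the right and rows downward; lengths in m; the calibration is good to about 2 mm. A picture is of the moment at which its call begins. There is no depth.
A pose or a line that the arm cannot do raises r.Unreachable and nothing moves.
- r.hand_in(): hands the job in, once; it reports no verdict.
Readings, each from a call of its own:
- r.read_time_s(): time.
- r.read_joints(): joint angles.
- r.read_dq(): joint speeds.
- r.read_joint_efforts(): joint torques, N m.
- r.read_eef_pos(): TCP position.
- r.read_tcp_rot(): TCP orientation.
- r.read_ft_force(): force on the tool from outside, world axes, zero at the start.
- r.read_moment(): the same for the moment, N m.
- r.read_grip_width(): opening from 0.0 (shut) to 1.0 (fully open).
Only numpy, scipy, OpenCV 4.12 (cv2) and the standard library are available. Lean on these libraries where they do the work, as an engineer would, in place of code of your own. Each camera call takes 0.05 s, during which the arm holds its last target.

## Task

Shut the brass fuel tap by turning its lever a quarter turn clockwise fully home, crosswise to the pipe, then take the twist-lock cap off the strainer pot. Nobody remembers whether the cap undoes to the left or to the right, so try it one way and, if it stops after a few degrees, turn it the other way until its ears are clear of the hooks, then lift it straight out. Finish while still gripping the cap, held upright and still, about 10 cm above its seat on the pot (at least 6 cm), with the tap still shut and the other loose things on the bench left where they are.

Things in the scene. Friction and masses are not known exactly. Their poses are not given: they have to be found in the camera images.
- pot: Round aluminium strainer pot fixed to the bench, 102 mm across, 50 mm high. Origin: centre of its underside on the bench, z up. Two brass stubs stick out at its +x and -x (centres 18 mm up, reaching 71 mm from the axis). Two hooks over its rim at its +y and -y. Yaw and position vary; it stands on the robot's left or right, with the tap on the other side.
- pot_mouth (a point): Centre of the pot's open mouth (60 mm wide) at the level of its flat rim, 50 mm above the bench; the cap's seat.
- pot_hook (a point): Top of the pot's +y hook, 42 mm from the pot's axis; the other hook is opposite at -y. Each is 20 mm wide and reaches inwards over the rim from 51 to 33 mm from the axis, underside 58 mm and top 64 mm above the bench. The top of a cap ear below it is 56 mm above the bench: 2 mm play.
- cap: Loose cap (100 to 210 g) seated in the pot's mouth. Origin: on its axis at the underside of its aluminium flange (66 mm across, 6 mm thick), on the pot's rim, 50 mm above the bench at the start; z up. Yaw relative to the pot is 0 (within 3 degrees) at the start. Below the flange a plug 57 mm across goes 4 mm, and a small peg 12 mm, into the pot.
- cap_knob (a point): Point on the axis of the cap's knob at mid height, 28 mm above the cap's origin. The knob is black, round and ribbed, 40 mm across, from 6 to 50 mm above the cap's origin; grip it across its sides from above, at any yaw, fingertips above the hooks' tops. A steel bar on top of it runs along the cap's x.
- cap_ear (a point): Top of the cap's +y ear; the other is opposite at -y. Ears are 14 mm wide, 6 mm thick, reaching 42.5 mm from the axis. At the start they lie under the hooks, so the cap cannot lift. Hidden lugs stop the cap after 8 to 20 degrees one way (drawn anew each time); the other way it turns freely and level, ears clear of the hooks from 35 to 140 degrees (60 is good), then it lifts out.
- tap: Brass fuel tap fixed to the bench: foot 75 x 60 x 8 mm, brass block, pipe 120 mm long along its x with its centre 44 mm up (end collars 25 mm across). Origin: centre of the foot's underside, z up. The lever turns on top about the vertical axis through the origin.
- tap_axis (a point): Point on the tap's vertical lever axis at the lever's mid height (89 mm above the bench).
- lever_grip (a point): Point in the tap's flat black lever, 55 mm from the axis, at mid height. The lever is 10 mm wide, 16 mm tall (80 to 96 mm above the bench) and reaches 71 mm from the axis. Nothing lies below it but the pipe (top 57 mm above the bench) when it is on. Pinch it across its width or push it sideways.
- tap_handle (a joint): Lever angle in rad: 1.57 = on, lever along the pipe (tap's +x); 0 = off, lever crosswise (tap's -y). It grows anticlockwise seen from above, so shutting is clockwise. End stops at 0 and 1.57; between them it is stiff (0.10 N m, about 2 N at the lever end) and stays where it is left. It starts on (1.4 to 1.57).
- gap_gauge: Bystander: flat chrome wheel gauge 68 mm across, 7 mm thick, lying. Origin centre of underside.
- spark_plug: Bystander: spent spark plug 68 mm long lying on the bench, 18 mm high. Origin below its hexagon.
- tyre_hub: Bystander: black rubber mower tyre hub 96 mm across, 38 mm high, lying flat.
- grease_jar: Bystander: jar 64 mm across, 75 mm high.
- screwdriver: Bystander: screwdriver 190 mm long lying near the robot.
- wrench: Bystander: wrench 170 mm long lying near the robot.

How it is judged:
On the way, in this order (a step that is already met when the one before it is completed fails the run):
1. the tap's lever is home at off (value of joint tap_handle below 0.15 rad), for 0.3 s.
2. the cap is turned free, out of the pot and lifted clear in the fingers (z of cap in the frame of pot above 0.1 m and contact force between cap and the fingers above 1 N and contact force between cap and pot below 0.1 N), for 0.2 s.
At the end, for the whole second after the job is handed in: The tap's lever is within 0.15 rad of off; the cap is gripped by the fingers, touches the pot nowhere, is at least 50 mm above its seat and within 120 mm of the pot's axis sideways, within 0.35 rad of upright and still (under 30 mm/s) (all of step 2 and value of joint tap_handle below 0.15 rad and angle between cap's own z axis and vertical below 0.35 rad and linear speed of cap below 0.03 m/s and horizontal distance between cap and pot below 0.12 m); the arm keeps its last pose, push and grip.
It fails at once if a bystander on the bench (gap gauge, spark plug, tyre hub, jar, screwdriver, wrench) is moved by more than 30 mm (distance of any of gap_gauge, spark_plug, tyre_hub, grease_jar, screwdriver, wrench from where it was at the start of the episode above 0.03 m).
It also fails if it takes over 61 s, if anything falls off the work surface, if the arm or the gripper's body presses on something with over 40 N, if the wrist force passes 120 N, or if a joint passes its speed limit or range.

## Working session

There is one attempt and no reset: what is moved stays moved. The work goes in short steps, each a Python script; the robot and the scene stay as the last script left them, time stands still between calls to the robot, and variables do not carry over. Pictures are saved under pics/ and viewed, and the job is handed in when it is done.

```bash
mkdir -p pics; ls; python3 - <<'E'
from cell import r
import cv2,numpy as np
for n in("side","top"):
    d=r.get_image(n); cv2.imwrite(f"pics/{n}0.png",cv2.resize(d["img"],(768,576),interpolation=cv2.INTER_CUBIC)); cv2.imwrite(f"pics/{n}0raw.png",d["img"])
    print(n,d["fov_y"],d["cx"],d["cy"],d["k1"],np.round(d["pose"],4).tolist())
print(r.read_time_s(),r.read_eef_pos(),r.read_tcp_rot(),r.read_ft_force())
E
```

```text
pics
side 43.96512298718051 262.60034115728763 185.94901538379182 -0.07581379704059975 [[0.9873, -0.0881, 0.1323, 0.3982], [-0.1588, -0.5111, 0.8447, -0.837], [-0.0068, -0.855, -0.5186, 0.5833], [0.0, 0.0, 0.0, 1.0]]
top 52.06373218492498 257.2157076736336 190.82110989428037 -0.09694796772182068 [[-0.0332, -0.9754, 0.2181, 0.3243], [-0.9994, 0.033, -0.0044, 0.001], [-0.0029, -0.2182, -0.9759, 1.1693], [0.0, 0.0, 0.0, 1.0]]
0.1 [0.24028801 0.57660207 0.23062941] [ 2.61334209e+00  1.74219882e+00 -1.51625951e-03] [-0.4944839   0.17380632  0.47484531]
```

View pics/side0.png

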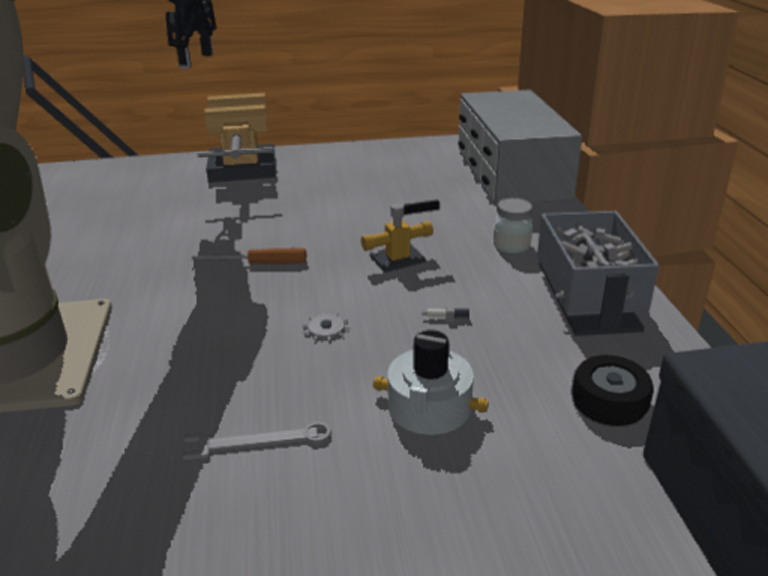

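View pics/top0.png

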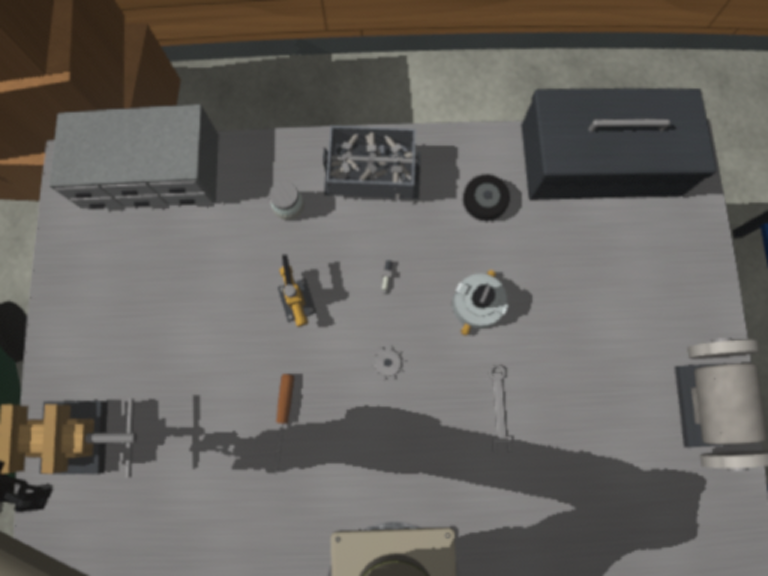

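The overview shows the tap on the robot's left (top view around (292,295)) with its lever pointing away from the robot, and the pot on the right (482,300) with its knob at (484,294). I'll take enlarged crops.

```bash
python3 - <<'E'
import cv2
t=cv2.imread("pics/top0raw.png"); s=cv2.imread("pics/side0raw.png")
def crop(im,x,y,w,h,k,n):
    cv2.imwrite(n,cv2.resize(im[y:y+h,x:x+w],None,fx=k,fy=k,interpolation=cv2.INTER_CUBIC))
a=[(t,175,165,50,55,"ct"),(t,295,170,60,60,"cp"),(s,235,125,65,60,"st"),(s,245,215,85,75,"sp")]
import numpy as np
k=7
ims=[]
for im,x,y,w,h,n in a:
    c=cv2.resize(im[y:y+h,x:x+w],(w*k,h*k),interpolation=cv2.INTER_CUBIC)
    for i in range(0,w,10): cv2.putText(c,str(x+i),(i*k,8),0,.3,(0,0,255)); cv2.line(c,(i*k,0),(i*k,h*k),(0,0,255) if 0 else (120,120,220),1)
    for i in range(0,h,10): cv2.putText(c,str(y+i),(0,i*k+8),0,.3,(0,0,255)); cv2.line(c,(0,i*k),(w*k,i*k),(120,120,220),1)
    cv2.imwrite(f"pics/{n}.png",c)
E
```

```text
(no output)
```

View pics/ct.png

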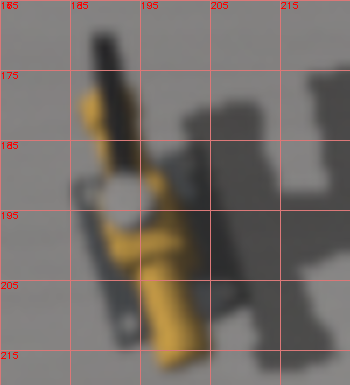

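View pics/cp.png

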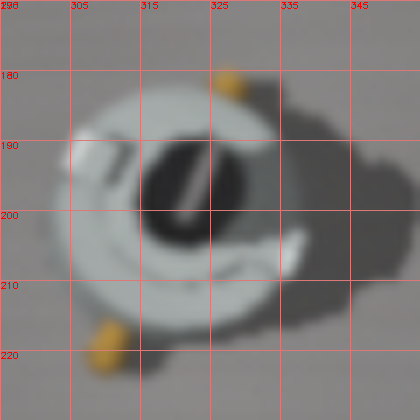

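View pics/st.png

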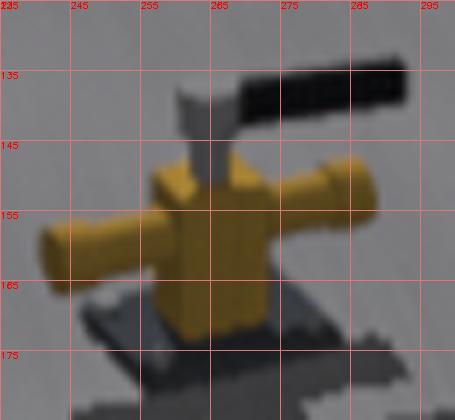

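View pics/sp.png

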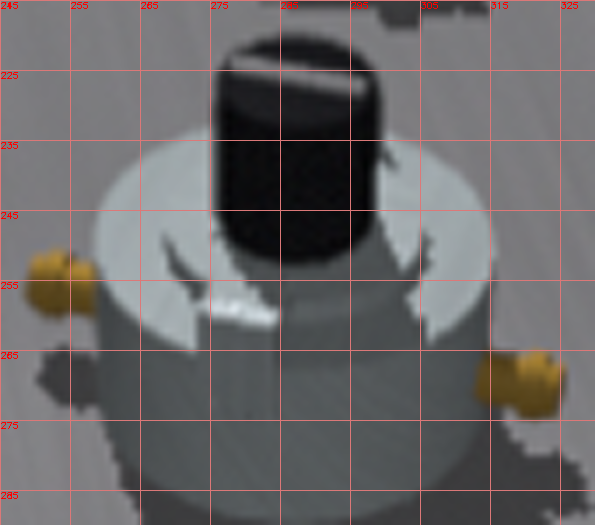

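The top crop puts the hub at (192.9,193.6), the lever tip at (189.7,169.7) and the near pipe collar at (200,214). The knob top is at (322.3,197.4), with the stubs at (327.6,181.7) and (310.3,219.7). In the side crop the lever end is at about (292,137), the hub top at (264,138), and the knob top centre at (288,225). Next I triangulate and check these.

```bash
cat > h.py <<'E'
import numpy as np,cv2
from scipy.spatial.transform import Rotation as R
from cell import r
def ray(d,u,v):
    f=192/np.tan(np.radians(d["fov_y"]/2)); K=np.array([[f,0,d["cx"]],[0,f,d["cy"]],[0,0,1.]])
    p=cv2.undistortPoints(np.array([[[u,v]]],float),K,np.array([d["k1"],0,0,0.]))[0,0]
    T=np.array(d["pose"]); return T[:3,3],T[:3,:3]@np.array([p[0],p[1],1])
def atz(d,u,v,z):
    o,w=ray(d,u,v); return o+w*(z-o[2])/w[2]
def tri(d1,p1,d2,p2):
    o1,w1=ray(d1,*p1);o2,w2=ray(d2,*p2)
    A=np.stack([w1,-w2],1);s=np.linalg.lstsq(A,o2-o1,rcond=None)[0]
    a=o1+s[0]*w1;b=o2+s[1]*w2; return (a+b)/2,np.linalg.norm(a-b)
def down(yaw):  # jaw axis at yaw, tool z down
    x=np.array([np.cos(yaw),np.sin(yaw),0]);z=np.array([0,0,-1.])
    return R.from_matrix(np.stack([x,np.cross(z,x),z],1)).as_rotvec()
E
python3 - <<'E'
from h import *
t=r.get_image("top");s=r.get_image("side")
print("top: hub",atz(t,192.9,193.6,.098),"tip",atz(t,189.7,169.7,.096),"collarnear",atz(t,200,214.3,.05),"knob",atz(t,322.3,197.4,.1),
"stubs",atz(t,327.6,181.7,.02),atz(t,310.3,219.7,.02))
print("side: knob",atz(s,288,225,.1),"hubtop",atz(s,264,138,.098),"tip",atz(s,291.5,136,.092),"stubs",atz(s,253.6,255.4,.018),atz(s,321.4,270,.018),"collars",atz(s,285.5,152,.046),atz(s,242,160,.044))
print(tri(t,(322.3,197.4),s,(288,225)),tri(t,(192.9,193.6),s,(264,138)))
print("foot",[atz(s,*p,.008).round(3) for p in((247,167),(257,180),(283,174))])
E
```

```text
top: hub [0.56190936 0.17623045 0.098     ] tip [0.63220388 0.18593532 0.096     ] collarnear [0.51067438 0.1633842  0.05      ] knob [ 0.53846714 -0.18421227  0.1       ] stubs [ 0.60224352 -0.21750474  0.02      ] [ 0.48858717 -0.15793388  0.02      ]
side: knob [ 0.5440434  -0.18549003  0.1       ] hubtop [0.55993805 0.16858781 0.098     ] tip [0.6290333  0.18065376 0.092     ] stubs [ 0.48664347 -0.15794024  0.018     ] [ 0.59965193 -0.21833977  0.018     ] collars [0.61664895 0.18820496 0.046     ] [0.50605757 0.16874071 0.044     ]
(array([ 0.54148842, -0.1846723 ,  0.09895564]), np.float64(0.005526919924476912)) (array([0.56200594, 0.17688041, 0.09413184]), np.float64(0.0014887968446588512))
foot [array([0.521, 0.197, 0.008]), array([0.536, 0.129, 0.008]), array([0.603, 0.147, 0.008])]
```

Both views agree. The pot axis is about (0.543,-0.187) with its stub line at -28°, and the stub ends are about 128 mm apart (≤142 expected). The tap axis is about (0.5615,0.176), the lever lies at about 8° with a tip radius of 71 mm (given 71), and the pipe yaw is about 10–12°. Next I check reachability, then push the lever with shut fingers.

```bash
python3 - <<'E'
from h import *
t=r.get_image("top")
print("jar top",atz(t,190.7,127,.075), "hub",atz(t,324,131,.038))
ax=np.array([.5615,.176])
def P(deg,rad=.055,off=.02):
    a=np.radians(deg); e=np.array([np.cos(a),np.sin(a)]);n=np.array([-e[1],e[0]]); return [*(ax+rad*e+off*n),.072]
for s in(90,-90):
  for d in(8,-35,-80,-90):
    q=r.ik(P(d),down(np.radians(d+s))); print(s,d,None if q is None else np.round(q,2))
for y in range(-180,180,30):
    q=r.ik([.543,-.187,.062],down(np.radians(y))); print(y,None if q is None else np.round(q,2))
E
```

```text
jar top [0.77027835 0.18761057 0.075     ] hub [ 0.75819327 -0.21505083  0.038     ]
90 8 [-0.53  0.5   0.19  1.58 -0.1   1.06  1.39]
90 -35 [-0.57  0.5   0.32  1.61 -0.17  1.06  0.76]
90 -80 [-0.62  0.44  0.42  1.71 -0.21  1.03  0.05]
90 -90 [-0.64  0.42  0.44  1.74 -0.21  1.02 -0.12]
-90 8 [-0.75  0.54  0.48  1.6  -0.27  1.07 -1.63]
-90 -35 [-1.1   0.81  1.15  1.64 -0.79  1.22 -1.96]
-90 -80 [ 0.59  0.81 -1.25  1.65  0.79  1.29  2.51]
-90 -90 [ 0.61  0.78 -1.25  1.67  0.78  1.27  2.34]
-180 [-0.62  0.68  1.16  1.82 -0.7   1.12 -2.34]
-150 [-0.62  0.68  1.16  1.82 -0.7   1.12 -1.82]
-120 [-0.62  0.68  1.16  1.82 -0.7   1.12 -1.3 ]
-90 [-0.42  0.5   0.84  1.82 -0.43  1.02 -0.98]
-60 [-0.43  0.5   0.85  1.82 -0.44  1.02 -0.45]
-30 [-0.43  0.5   0.86  1.82 -0.44  1.02  0.08]
0 [-0.44  0.51  0.87  1.82 -0.45  1.03  0.61]
30 [-0.43  0.5   0.86  1.82 -0.44  1.02  1.12]
60 [-0.41  0.49  0.83  1.82 -0.42  1.02  1.63]
90 [-0.34  0.46  0.73  1.81 -0.36  1.01  2.11]
120 [ 0.94  0.53 -0.86  1.74  0.45  1.08  2.03]
150 [ 1.18  0.76 -1.25  1.73  0.76  1.23  2.35]
```

```bash
cat >> h.py <<'E'
ax=np.array([.5615,.176])
def P(deg,rad=.055,off=.02,z=.072):
    a=np.radians(deg); e=np.array([np.cos(a),np.sin(a)]);n=np.array([-e[1],e[0]]); return [*(ax+rad*e+off*n),z]
def D(deg): return down(np.radians(deg))
def save(n,name,box=None,k=6):
    im=r.get_image(n)["img"]
    if box: x,y,w,h=box; im=cv2.resize(im[y:y+h,x:x+w],None,fx=k,fy=k,interpolation=cv2.INTER_CUBIC)
    cv2.imwrite(f"pics/{name}.png",im)
E
python3 - <<'E'
from h import *
r.grip(0.0,40)
r.move_ptp(P(8,off=.045,z=.18),D(98))
r.line_to(P(8,off=.045),.15,guard=10)
print(r.read_time_s(),r.read_eef_pos(),r.read_ft_force(),r.read_grip_width())
save("side","pre",(220,90,130,100)); save("top","pret",(150,140,100,80))
E
```

```text
3.7333 [0.61029603 0.22857358 0.07306019] [0.78428023 0.58553902 0.46818997] 0.00010592320204938019
```

View pics/pre.png

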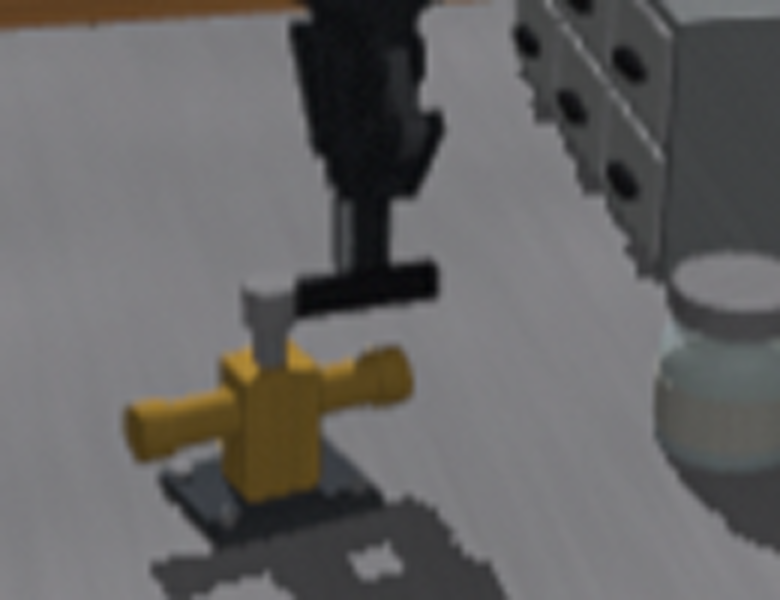

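The shut fingers stand behind the lever (crop ~(365,230)), about two thirds of the way along it, and touch nothing. I'll sweep it clockwise.

```bash
python3 - <<'E'
from h import *
r.line_to(P(8,off=.025),.08)
for d in range(8,-73,-8):
    g=r.line_to(P(d,off=.018),.1,ori=D(d+90),guard=30); print(d,r.read_ft_force().round(1),r.read_eef_pos().round(3))
    if g: break
else:
  for d in(-76,-79,-82,-85,-88,-91):
    g=r.line_to(P(d,off=.018),.05,ori=D(d+90),guard=12); print(d,g,r.read_ft_force().round(1),r.read_eef_pos().round(3))
    if g: break
print(r.read_time_s())
save("side","off1",(220,90,130,100)); save("top","off1t",(150,140,100,80))
E
```

```text
8 [0.3 0.  0. ] [0.614 0.201 0.072]
0 [ 0.4 -0.2 -0.3] [0.616 0.194 0.072]
-8 [-0.4  0.3 -0.2] [0.618 0.186 0.072]
-16 [ 0.6  0.7 -0.5] [0.619 0.178 0.072]
-24 [ 0.1  0.1 -0.6] [0.619 0.17  0.072]
-32 [-0.1  0.1  0.8] [0.618 0.162 0.072]
-40 [0.2 0.9 0.6] [0.615 0.155 0.072]
-48 [ 0.3 -0.2  0.7] [0.612 0.147 0.072]
-56 [0.2 0.1 1.2] [0.607 0.141 0.072]
-64 [-0.2  0.4  0.3] [0.602 0.135 0.072]
-72 [ 3.3  1.7 -1.1] [0.597 0.13  0.072]
-76 False [19.   5.4 -9.3] [0.596 0.129 0.073]
-79 False [ 30.7   8.6 -17.7] [0.596 0.128 0.074]
-82 False [ 42.   10.8 -25.7] [0.596 0.128 0.074]
-85 False [ 52.6  12.5 -28.4] [0.596 0.127 0.075]
-88 False [ 64.6  13.3 -36.5] [0.595 0.126 0.076]
-91 False [ 77.5  15.7 -45.7] [0.595 0.125 0.076]
8.9
```

View pics/off1.png

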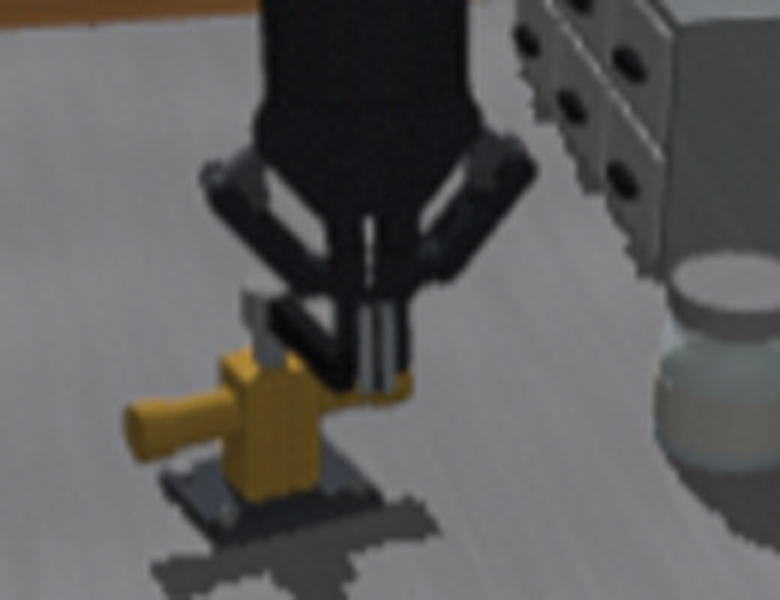

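View pics/off1t.png

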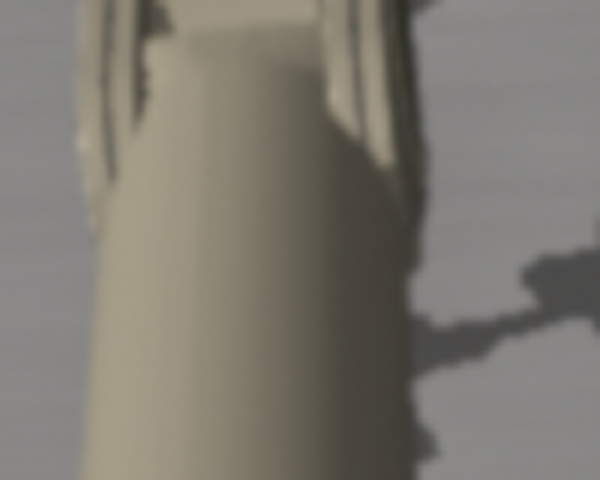

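The guard re-zeroed on each segment, so the push rose to about 90 N against a stop. That is harder than I wanted, but below the 120 N limit. I'll back off gently and check the lever's real angle.

```bash
python3 - <<'E'
from h import *
p=r.read_eef_pos()
n=np.array([.98,.19,0])
r.line_to([.600,.130,.073],.05); r.line_to([.630,.136,.073],.1); r.line_to([.630,.136,.2],.2)
r.grip(1.0)
r.move_ptp([.543,-.187,.25],D(-5))
print(r.read_time_s(),r.read_ft_force())
save("side","off2",(220,110,80,80),8); save("top","off2t",(165,160,70,65),8)
E
```

```text
12.9167 [ 0.29136082 -0.52662457  0.52397084]
```

View pics/off2.png

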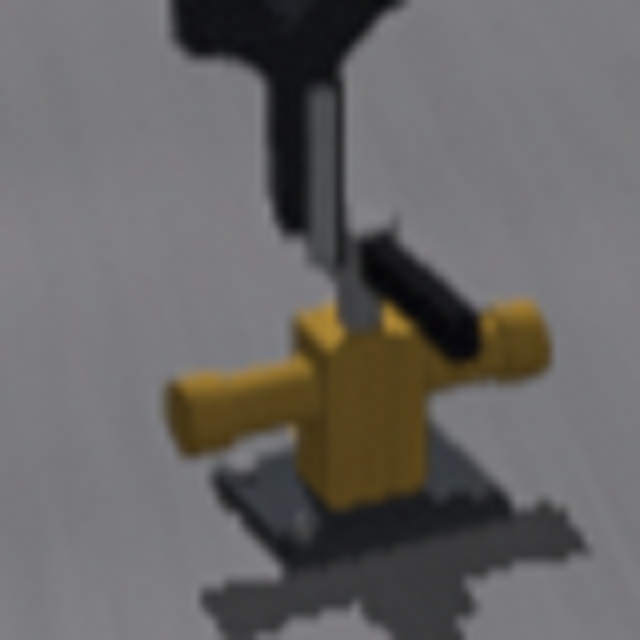

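View pics/off2t.png

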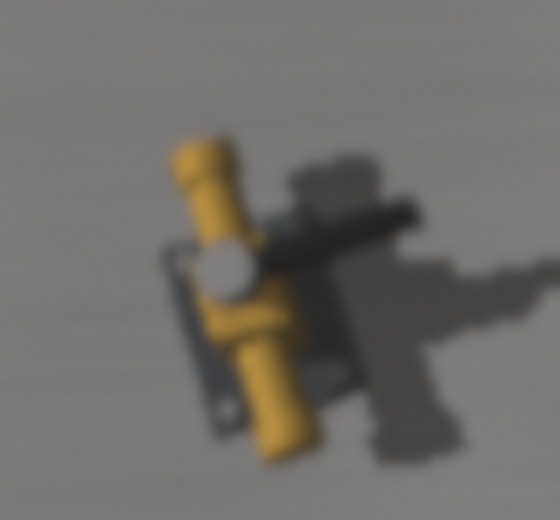

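The lever is now roughly crosswise. In the top crop, the pipe runs from (205,158) to (292,435), the hub is at (225,268) and the lever tip at (415,215). I'll compute the angles.

```bash
python3 - <<'E'
from h import *
t=r.get_image("top");s=r.get_image("side")
c=lambda u,v:(165+u/8,160+v/8)
f=lambda u,v:(220+u/8,110+v/8)
def ang(a,b): v=b-a; return np.degrees(np.arctan2(v[1],v[0])).round(1),np.linalg.norm(v[:2]).round(4)
print("pipe top",ang(atz(t,*c(290,440),.05),atz(t,*c(205,152),.05)))
print("foot top left edge",ang(atz(t,*c(220,435),.008),atz(t,*c(168,250),.008)))
print("pipe side",ang(atz(s,*f(185,415),.044),atz(s,*f(535,335),.044)), ang(atz(s,*f(195,378),.057),atz(s,*f(525,303),.057)))
print("lever top",ang(atz(t,*c(225,268),.096),atz(t,*c(415,213),.096)),atz(t,*c(415,213),.096))
print("lever side",ang(ax,atz(s,*f(463,322),.096)[:2]),atz(s,*f(463,322),.096))
print("lever side edges",ang(atz(s,*f(388,238),.096),atz(s,*f(480,318),.096)),ang(atz(s,*f(365,245),.096),atz(s,*f(450,325),.096)))
print("foot side",ang(atz(s,*f(290,555),.008),atz(s,*f(505,495),.008)))
E
```

```text
pipe top (np.float64(16.1), np.float64(0.1127))
foot top left edge (np.float64(15.6), np.float64(0.0745))
pipe side (np.float64(16.3), np.float64(0.1182)) (np.float64(16.6), np.float64(0.1108))
lever top (np.float64(-75.3), np.float64(0.0692)) [0.58013268 0.10900177 0.096     ]
lever side (np.float64(-74.7), np.float64(0.0744)) [0.58110424 0.10419884 0.096     ]
lever side edges (np.float64(-73.2), np.float64(0.0581)) (np.float64(-74.7), np.float64(0.057))
foot side (np.float64(19.3), np.float64(0.0745))
```

Home: the pipe reads about 16° and the lever about -74.5°, so 90° apart in both views. On to the cap, descending with the jaws open at yaw -15°.

```bash
python3 - <<'E'
from h import *
r.move_ptp([.543,-.187,.16],D(-15))
print(r.line_to([.543,-.187,.070],.1,guard=8), r.read_eef_pos(),r.read_ft_force(),r.read_joints().round(2),r.read_time_s())
save("side","cap1",(235,190,100,90),7)
E
```

```text
False [ 0.54343042 -0.18723806  0.07066693] [-0.13636319  0.8214313  -0.45646003] [-0.35  0.45  0.74  1.81 -0.35  1.02  0.27] 14.6167
```

View pics/cap1.png

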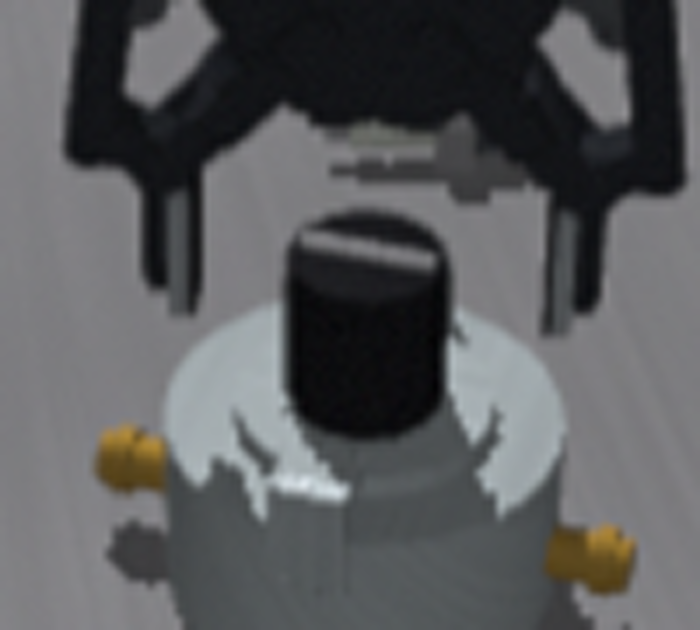

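The knob is centred between the pads (knob axis ~367, pad inner faces ~195 and ~545 in the crop). I'll grip lightly first and see how far off-centre we are.

```bash
python3 - <<'E'
from h import *
for yaw in(-15,):
    f0=r.read_ft_force(); r.grip(0.0,20); r.pause(.2); print(r.read_grip_width(),r.read_ft_force()-f0,r.read_eef_pos(),r.read_moment().round(2),r.read_time_s())
save("side","cap2",(235,190,100,90),7)
E
```

```text
0.4601742104258264 [-2.39777474  0.6169567   5.66421115] [ 0.54316672 -0.18703841  0.07026838] [0.18 0.26 0.  ] 15.35
```

View pics/cap2.png

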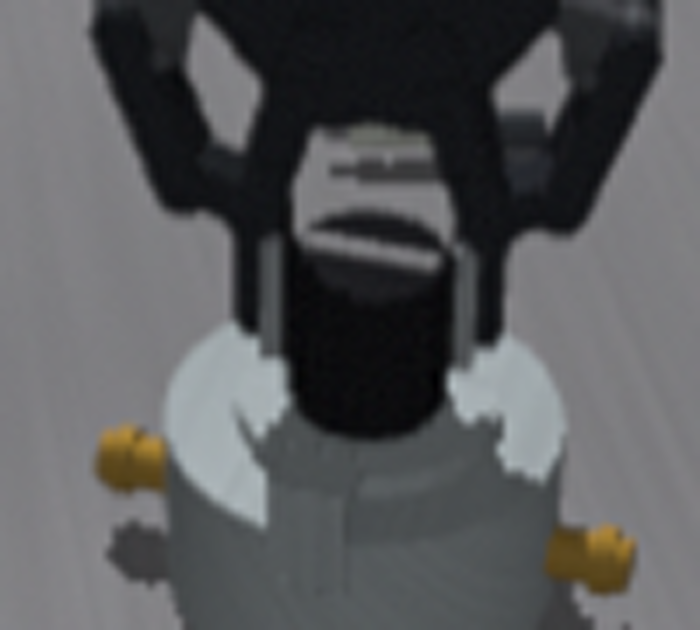

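The grip width is 39 mm, matching the 40 mm knob, and side force is only about 2.4 N. I'll squeeze harder and try left (anticlockwise) in small steps while watching the moment.

```bash
python3 - <<'E'
from h import *
r.grip(0.0,60)
p=np.array([.543,-.187,.070]); m0=r.read_moment()[2]; f0=r.read_ft_force()
print(f0,m0)
for a in range(3,40,3):
    r.line_to(p,.05,ori=D(-15+a))
    m=r.read_moment(); f=r.read_ft_force(); print(a,m.round(2),f.round(1),np.degrees(2*np.arctan2(*r.read_tcp_rot()[[1,0]])).round(2),round(r.read_time_s(),2))
    if abs(m[2]-m0)>1.0 or np.linalg.norm(f)>35: break
E
```

```text
[-0.94235291  2.33796086  7.02524478] 0.029960221857597398
3 [0.04 0.15 0.15] [-0.7  0.6  6.2] -11.97 15.87
6 [0.04 0.1  0.11] [-0.4 -0.9  5.7] -8.98 16.12
9 [-0.03  0.02  0.11] [ 0.9 -0.7  5.4] -6.0 16.37
12 [-0.1   0.04  0.09] [-1.2  0.2  4.7] -3.0 16.62
15 [-0.    0.01  0.17] [ 0.  -0.2  5.6] -0.0 16.87
18 [-0.01  0.02  0.13] [0.7 0.  5.1] 3.0 17.12
21 [-0.06  0.01  0.16] [ 0.2 -0.5  5.6] 6.0 17.37
24 [-0.07 -0.    0.16] [-0.2 -0.4  4.9] 9.0 17.62
27 [-0.01  0.08  0.14] [-0.6 -0.1  5.6] 11.99 17.87
30 [-0.03 -0.01  0.12] [ 0.6 -0.3  5.6] 15.0 18.12
33 [-0.07  0.01  0.14] [0.2 0.5 5.7] 18.0 18.37
36 [-0.08  0.03  0.12] [-1.  -0.6  5.7] 20.99 18.62
39 [-0.01  0.02  0.15] [-0.6  0.1  5.6] 23.99 18.87
```

There was no stop by 39°. I need to see whether the cap turned with the fingers or slipped.

```bash
python3 - <<'E'
from h import *
save("side","cap3",(235,190,100,90),7)
E
```

```text
(no output)
```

View pics/cap3.png

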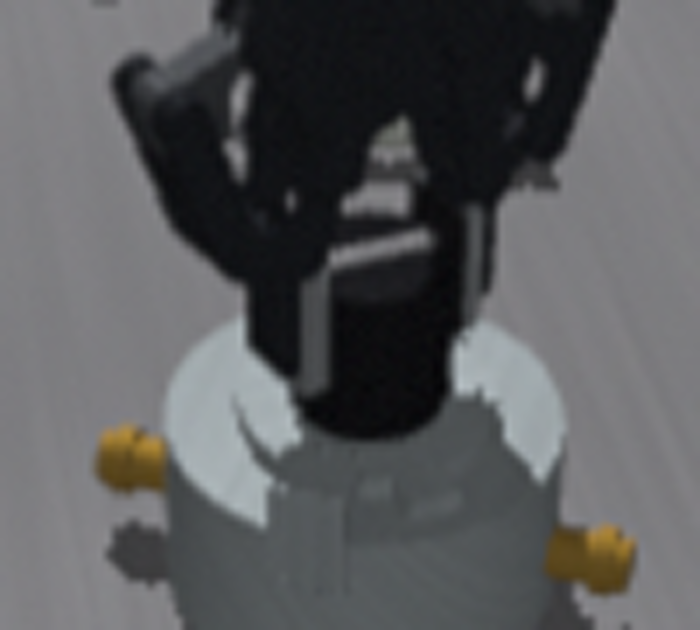

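The bar now slopes upward to the right (from (330,258) to (430,238)), so the cap turned with the fingers and left is the free direction. An ear also shows clear of the hook at about (435,505). I'll go on to 62° and lift with a guard.

```bash
python3 - <<'E'
from h import *
p=np.array([.543,-.187,.070])
for a in(46,54,62):
    r.line_to(p,.05,ori=D(-15+a)); print(a,r.read_moment().round(2),r.read_ft_force().round(1))
g=r.line_to([.543,-.187,.076],.03,guard=15); print("lift1",g,r.read_ft_force().round(1),r.read_eef_pos().round(4))
if not g:
    g=r.line_to([.543,-.187,.105],.05,guard=15); print("lift2",g,r.read_ft_force().round(1),r.read_grip_width())
    if not g: 
        r.line_to([.543,-.187,.172],.1,guard=20)
r.pause(.5)
print(r.read_time_s(),r.read_eef_pos(),r.read_ft_force(),r.read_grip_width())
save("side","cap4",(225,150,120,130),4.5)
save("side","tap4",(220,110,80,80),6)
E
```

```text
46 [-0.07  0.03  0.11] [-0.6 -0.7  6.6]
54 [-0.03  0.    0.1 ] [ 0.3 -0.5  6.4]
62 [-0.01  0.06  0.11] [ 0.1 -0.5  5.5]
lift1 False [ 0.4  0.2 -1.2] [ 0.5428 -0.1869  0.0759]
lift2 False [-0.9  0.7 -1.2] 0.4544223561375132
22.175 [ 0.5429824  -0.18699302  0.1719175 ] [ 0.13922468 -0.68372588 -1.35498257] 0.4538547429285137
```

View pics/cap4.png

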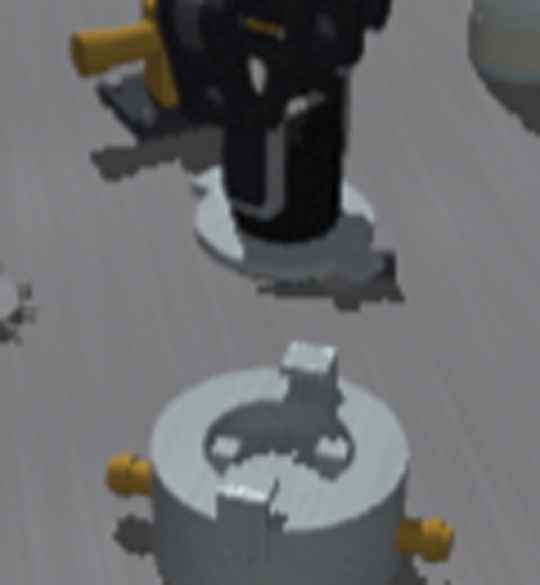

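View pics/tap4.png

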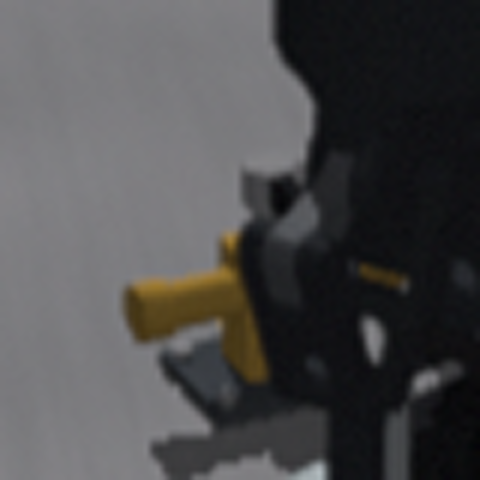

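The cap is out of the pot, level, and held at about (285,225) in the crop, roughly 102 mm above its seat. The pot's mouth is empty. The tap hasn't been touched since I measured its angle. I'll hand in.

```bash
python3 - <<'E'
from h import *
print(np.abs(r.read_dq()).max(),r.read_grip_width(),r.read_ft_force().round(1)); r.hand_in(); print(r.read_time_s())
E
```

```text
0.0011917925300278314 0.4510764239381366 [-0.9 -1.  -2.1]
the job is handed in; nothing more can be done
the job is handed in; nothing more can be done
```

The tap is shut and the cap is off the pot. I handed the job in at about 22 s with the cap still held above its seat; no verdict was reported.

- **Tap:** I pushed the lever clockwise with the shut fingers to its end stop. Pictures from both cameras put it about 90° from the pipe. After that the arm didn't touch it, but in the last picture the gripper partly hid the lever, so I didn't measure its angle again.
- **Cap:** I tried anticlockwise (left) first and it turned freely, so I never felt the stop on the other side. I turned it 62° and lifted it 102 mm straight up with no snag. In the last picture it is level and clear of the empty pot. The grip was steady at about 39 mm, the tool carried about 1–2 N, and the arm was still.
- **Pushed too hard:** at the tap's end stop the force rose to about 90 N. My force limit restarted with each small step, so it never tripped. The wrist limit is 120 N. The arm and gripper body have a separate 40 N limit. The picture shows the fingers doing the pushing, but I couldn't measure the force on the body separately.
- **Other items:** the arm's path stayed away from them, but I didn't measure their positions again at the end.

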